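# Put four dental arch models away in their colour-matched work pans

### The arm

A 6-joint arm with a two-finger parallel gripper is mounted at the origin on the work surface. World frame = base frame: x ahead of the robot, y to its left, z up, the work surface at z = 0. Lengths are in m, angles in rad, forces in N, time in s.
With the tool pointing down it reaches from about 0.375 to 0.9 m from the base axis. Payload 3.1 kg.
Tool frame: the origin (TCP) lies at the centre of the arm's flange, where the gripper is bolted on; the fingertips stand robot.tip_extent ahead of it and the grasp point (between the pads) lies 164 mm ahead of it (robot.tip_extent is the distance from the TCP to the fingertips, in m); z points along the fingers, y is the line along which they close (so a half turn about z gives the same grasp; the last joint's range is limited). The gripper opens to 87 mm and grips with 3 to 60 N. Pads are 19 mm wide; open, the fingers measure 117 mm over their backs; the gripper's body (75 mm by 190 mm) begins 51 mm behind the grasp point.
Start: joints at [-1.468, 0.527, 1.433, -0, 1.181, -0.178], TCP at [0.174, -0.6, 0.405] pointing down, gripper open.
Joint ranges: [-3.08, 3.08], [-0.75, 2.2], [0.22, 2.44], [-1.43, 4.57], [0, 2.65], [-2.85, 2.85]. Speed limits (rad/s): [2.79, 2.79, 3.14, 3.14, 3.14, 3.14].

### API

Orientations are given as a unit quaternion [x, y, z, w].
In Python, from rig import get_obs, camera, hand_in, cut_out, robot gives the robot as it stands.
- The arm moves only by the tool step_arm, never from a script. Its argument "rows" is a list of rows, each a list of 6 numbers: the shift along the world's x, y, z in m, then the turn, a rotation vector about the world's x, y, z in degrees. A call has 1 to 12 rows; each row shifts and turns the commanded pose from where the row before left it; what a row does not reach is not made up. A row lasts 1/8 s, in which the tool goes at most 62.5 mm and 10.7 degrees, less where a joint would pass 70% of its speed; a pose out of reach is approached as far as the arm can. A call is refused whole if a number of a shift passes 0.0625 or a number of a turn 10.7, either way. A call with a gripper value outside its range is refused whole. "jaw" is the finger opening in m, from 0 to 0.087, set as the call begins (left out, the last holds). The fingers move at their own pace and stop on an object; "squeeze" is the grip in N (left out, the last holds). Time passes only in rows, so rows that do not move let the fingers close. It gives the time, the measured TCP pose, the force, the opening and the grip force at its end, in the units of the state.
- get_obs(): the state, without advancing time (a new reading comes with each control period).
- camera(name): name is "side" or "top"; returns a dict with "pixels" (384x512x3 uint8, blue, green, red), "depth" (384x512 float32, m along the optical axis (not along the pixel's ray), 0 where there is no reading), "fov_y" (degrees; the focal length in pixels is half the picture's height over the tangent of half this angle, whatever the lens; pixels are square), "cx", "cy" (the principal point, pixels), "extrinsics" (4x4, takes a point from camera to world coordinates). Camera axes: x right, y up, looking along -z (the intrinsics and any distortion apply to the point x, -y, -z); pixel columns grow to the right and rows downward; lengths in m; the calibration is good to about 2 mm. A picture is of the moment at which its call begins.
- hand_in(): hands the job in; it is judged then, once.
Trained networks look in the newest picture that a camera, given by its name, has taken for a name from the list of things; names that differ only in an ending like _2 or _b are one class to them, and where a whole thing is asked for, a point or a joint stands for the part that bears it (a point fixed in the world has none). Each returns a list of dicts, best first, with "confidence" (0 to 1); they miss things now and then, are a little off and sometimes report something else, mostly with a low value. They report only what shows in the picture. A call takes as long as a camera call. They do not tell look-alikes from the thing itself.
- cut_out(label, camera): "region" (384x512 bool, what is visible of it) and "extent" ([centre column, centre row, width, height] in pixels, round what is visible of it).
The state is a dict: "time": time; "q": joint angles; "joint_velocities": joint speeds; "joint_torque": joint torques, N m; "position": TCP position; "tool_rot": TCP orientation; "ft_force": force on the tool from outside, world axes, zero at the start; "moment": the same for the moment, N m; "grip_width": finger opening in m; "grip_force": force on a finger pad.
Only numpy, scipy, OpenCV 4.12 (cv2) and the standard library are available. Lean on these libraries where they do the work, as an engineer would, in place of code of your own. Each camera call takes 0.05 s, during which the arm holds its last target. There are 200 camera calls.

### The job

Put the four dental arch models away in their work pans: stand each one teeth up, centred and square on the grey foam pad in the pan of the same colour as its base plate (either side may face the front). Set them down, do not drop them, and do not push the pans, the articulator or the amber bottle out of place.

Things in the scene. Friction and masses are not known exactly. Their poses are not given: they have to be found in the camera images.
- arch_red: dental arch model: red plastic base plate (54 mm in x, 60 in y, 13 thick, front corners cut) under a tan stone horseshoe with teeth; 35 mm tall, 70-165 g, loose on the bench. Origin: centre of the plate's underside, z up; front teeth face -x; the plate shows inside the horseshoe. Grip the plate low across its flat sides at y = -30 and +30 mm (x = -12 to 27); the stone stays inside them
- arch_yellow: dental arch model: yellow plastic base plate (54 mm in x, 60 in y, 13 thick, front corners cut) under a tan stone horseshoe with teeth; 35 mm tall, 70-165 g, loose on the bench. Origin: centre of the plate's underside, z up; front teeth face -x; the plate shows inside the horseshoe. Grip the plate low across its flat sides at y = -30 and +30 mm (x = -12 to 27); the stone stays inside them
- arch_blue: dental arch model: blue plastic base plate (54 mm in x, 60 in y, 13 thick, front corners cut) under a tan stone horseshoe with teeth; 35 mm tall, 70-165 g, loose on the bench. Origin: centre of the plate's underside, z up; front teeth face -x; the plate shows inside the horseshoe. Grip the plate low across its flat sides at y = -30 and +30 mm (x = -12 to 27); the stone stays inside them
- arch_green: dental arch model: green plastic base plate (54 mm in x, 60 in y, 13 thick, front corners cut) under a tan stone horseshoe with teeth; 35 mm tall, 70-165 g, loose on the bench. Origin: centre of the plate's underside, z up; front teeth face -x; the plate shows inside the horseshoe. Grip the plate low across its flat sides at y = -30 and +30 mm (x = -12 to 27); the stone stays inside them
- pan_red: red plastic work pan, open, loose: 200 mm in x, 130 in y, walls 35 high, 3 thick, 0.3 kg. Origin: centre of underside, z up. Fixed in it: at the -x end (toward the robot) a firm dark grey foam pad, 92 mm in x by 84 in y, centred at x = -22, y = 0, top 11 mm above the origin; at the +x end a round box (x = 70, y = -30, 36 wide, 23 high) and a white job slip
- pan_yellow: yellow plastic work pan, open, loose: 200 mm in x, 130 in y, walls 35 high, 3 thick, 0.3 kg. Origin: centre of underside, z up. Fixed in it: at the -x end (toward the robot) a firm dark grey foam pad, 92 mm in x by 84 in y, centred at x = -22, y = 0, top 11 mm above the origin; at the +x end a round box (x = 70, y = -30, 36 wide, 23 high) and a white job slip
- pan_blue: blue plastic work pan, open, loose: 200 mm in x, 130 in y, walls 35 high, 3 thick, 0.3 kg. Origin: centre of underside, z up. Fixed in it: at the -x end (toward the robot) a firm dark grey foam pad, 92 mm in x by 84 in y, centred at x = -22, y = 0, top 11 mm above the origin; at the +x end a round box (x = 70, y = -30, 36 wide, 23 high) and a white job slip
- pan_green: green plastic work pan, open, loose: 200 mm in x, 130 in y, walls 35 high, 3 thick, 0.3 kg. Origin: centre of underside, z up. Fixed in it: at the -x end (toward the robot) a firm dark grey foam pad, 92 mm in x by 84 in y, centred at x = -22, y = 0, top 11 mm above the origin; at the +x end a round box (x = 70, y = -30, 36 wide, 23 high) and a white job slip
- articulator: bystander, leave alone: steel dental articulator (a hinged frame with a pair of stone models mounted in it), about 125 mm in x, 105 mm in y, 127 mm high, 0.75 kg, loose, standing to the right of the pans. Origin: centre of its underside, z up
- bottle: bystander, leave alone: amber liquid bottle with a white cap and a paper label, 42 mm in diameter, 95 mm high, 0.14 kg, loose, standing on the bench to the left of the models. Origin: centre of its underside, z up
Mind the look-alikes: they are no part of the job. Leave any pink look-alike of the arch_blue alone.

How it is judged:
By the outcome, as a careful person would: the job done as asked, in the order asked, and still so for the second after the job is handed in, with the robot touching nothing.
It also fails if it takes over 93 s, if anything falls off the work surface, if the arm or the gripper's body presses on something with over 40 N, if the wrist force passes 120 N, or if a joint passes its speed limit or range.

## Working session

There is one attempt and no reset: what is moved stays moved. The work goes in short steps, Python scripts to look and compute and a tool call to move; the robot and the scene stay as the last step left them, time stands still between calls to the robot, and variables do not carry over. Pictures are saved under pics/ and viewed, at most 14 in all, crops included, and the job is handed in when it is done.

Besides the shell and the picture viewer there is one more tool, called after "Call:" as name(argument=value, ...) on one line, values as JSON. step_arm: Moves the arm, as the interface text tells. Its arguments: {"type":"object","properties":{"rows":{"type":"array"},"jaw":{"type":"number"},"squeeze":{"type":"number"}},"required":["rows"]}

```bash
ls; mkdir -p pics; python3 - <<'E'
from rig import *
import cv2,numpy as np
o=get_obs();print(o['time'],o['position'],o['tool_rot'],o['grip_width'],getattr(robot,'tip_extent',None))
for n in('top','side'):
    c=camera(n);cv2.imwrite(f'pics/{n}0.png',c['pixels']);print(n,c['fov_y'],c['cx'],c['cy'],c['extrinsics'].round(3).tolist(),[k for k in c])
E
```

```text
pics
0.0 [ 0.17379107 -0.59998007  0.40374911] [ 9.90089129e-01  1.40436020e-01  2.69989349e-05 -1.11320846e-03] 0.08705898882186971 0.1822
top 55.89341891068438 253.40701473648707 193.26459440593052 [[0.019, 0.996, -0.086, 0.435], [-1.0, 0.021, 0.016, 0.017], [0.018, 0.086, 0.996, 1.057], [0.0, 0.0, 0.0, 1.0]] ['pixels', 'depth', 'fov_y', 'cx', 'cy', 'extrinsics']
side 55.66320610472038 258.33432263288347 195.52319962848662 [[-0.978, 0.137, -0.159, 0.317], [-0.209, -0.71, 0.672, 0.816], [-0.021, 0.69, 0.723, 0.903], [0.0, 0.0, 0.0, 1.0]] ['pixels', 'depth', 'fov_y', 'cx', 'cy', 'extrinsics']
```

View pics/top0.png

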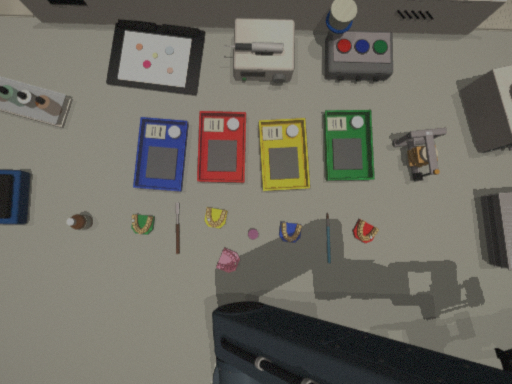

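View pics/side0.png

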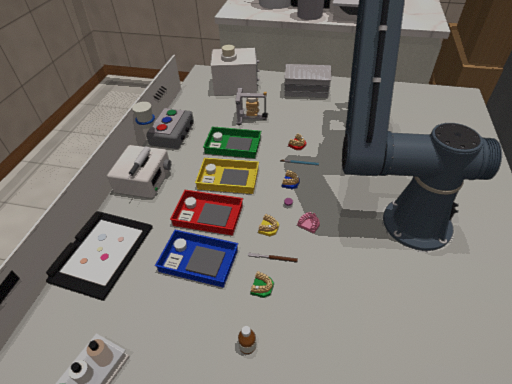

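```bash
cat > h.py <<'E'
from rig import *
import cv2,numpy as np
def world(c,mask,depth=None):
    v,u=np.nonzero(mask); d=c['depth'][v,u]; k=d>0; u,v,d=u[k],v[k],d[k]
    f=c['pixels'].shape[0]/2/np.tan(np.radians(c['fov_y']/2))
    P=np.stack([(u-c['cx'])/f*d,-(v-c['cy'])/f*d,-d],1)
    E=c['extrinsics'];return P@E[:3,:3].T+E[:3,3],c['pixels'][v,u]
COL=['red','yellow','blue','green']
E
python3 - <<'E'
from h import *
np.set_printoptions(precision=4,suppress=True)
import pickle
out={}
for n in('top','side'):
    c=camera(n);out[n]=c
    # bench plane check
    P,_=world(c,np.ones((384,512),bool));k=(abs(P[:,0]-.5)<.3)&(abs(P[:,1])<.4)&(abs(P[:,2])<.02)
    A=np.c_[P[k,:2],np.ones(k.sum())];s=np.linalg.lstsq(A,P[k,2],rcond=None)[0];print(n,'plane',s,np.std(P[k,2]-A@s))
    for l in['arch_'+x for x in COL]+['pan_'+x for x in COL]+['bottle','articulator']:
        r=cut_out(l,n);out[n,l]=r
        for i in r:
            p,_=world(c,i['region'])
            b=np.median(c['pixels'][i['region']],0)
            p2=p[p[:,2]>.005]
            rect=cv2.minAreaRect(p2[:,:2].astype('f4')) if len(p2)>4 else None
            print(n,l,round(i['confidence'],2),np.round(i['extent']),b,i['region'].sum(),np.array(rect[0]).round(4),np.array(rect[1]).round(4),round(rect[2],1),np.percentile(p[:,2],[2,50,98]).round(4))
pickle.dump(out,open('o.pkl','wb'))
ims=[]
for n,w in(('top',[(143,223),(215,216),(290,231),(365,231)]),('side',[(262,285),(269,226),(291,181),(298,142)])):
    ims.append(np.hstack([cv2.resize(out[n]['pixels'][y-20:y+20,x-20:x+20],(200,200),interpolation=cv2.INTER_CUBIC) for x,y in w]))
cv2.imwrite('pics/crops.png',np.vstack(ims))
E
```

```text
top plane [ 0.0072 -0.0002 -0.0011] 0.0039658845799526695
top arch_red 0.62 [368. 230.  26.  21.] [ 59.   79.5 144. ] 372 [ 0.4199 -0.3222] [0.0607 0.0526] 62.7 [0.0103 0.0197 0.0376]
top arch_yellow 0.8 [216. 218.  20.  18.] [ 71. 136. 152.] 363 [0.4528 0.1088] [0.0598 0.0528] 80.8 [0.0104 0.0206 0.0379]
top arch_blue 0.77 [229. 260.  20.  24.] [ 95.  88. 130.] 374 [0.3309 0.0664] [0.0519 0.0598] 67.8 [0.0096 0.0185 0.0376]
top arch_blue 0.6 [291. 233.  23.  19.] [88. 77. 79.] 387 [ 0.4154 -0.1067] [0.0599 0.0538] 83.5 [0.0029 0.0168 0.0368]
top arch_green 0.63 [142. 226.  18.  18.] [ 69.  112.   96.5] 382 [0.4297 0.3152] [0.0584 0.0531] 85.9 [0.0049 0.0178 0.0371]
top arch_green 0.51 [161. 155.  53.  74.] [117.  69.  57.] 3483 [0.6322 0.2686] [0.1356 0.2057] 86.6 [0.0003 0.0094 0.0374]
top pan_red 0.64 [222. 147.  52.  73.] [ 55.  59. 145.] 3376 [0.6574 0.0947] [0.135  0.2054] 89.8 [0.0005 0.0085 0.0375]
top pan_yellow 0.75 [285. 154.  49.  76.] [ 55. 140. 154.] 3275 [ 0.6394 -0.0852] [0.2052 0.1347] 4.5 [0.0003 0.0088 0.0375]
top pan_blue 0.94 [159. 155.  58.  77.] [118.  69.  57.
[... 1898 characters left out ...]
77.  60.] [90. 56. 27.] 3217 [0.6327 0.2697] [0.1361 0.2049] 86.5 [0.0012 0.0115 0.037 ]
side pan_green 0.72 [268. 224.  18.  24.] [ 57.  111.5 135. ] 336 [0.453  0.1122] [0.0586 0.0545] 82.9 [0.0008 0.0199 0.0364]
side pan_green 0.65 [233. 143.  54.  29.] [47.  83.5 29. ] 1454 [ 0.6713 -0.2722] [0.2053 0.1418] 3.1 [0.0002 0.0128 0.0369]
side bottle 0.95 [247. 340.  18.  26.] [63. 76. 93.] 395 [0.4345 0.4882] [0.0413 0.0328] 7.0 [0.0086 0.0639 0.0972]
side bottle 0.71 [269. 223.  17.  20.] [ 55. 111. 137.] 297 [0.452  0.1125] [0.0577 0.0532] 85.5 [0.006  0.0207 0.0363]
side articulator 0.7 [250. 106.  30.  35.] [71. 76. 89.] 675 [ 0.6468 -0.5361] [0.1252 0.2445] 8.6 [-0.0002  0.0671  0.1193]
```

View pics/crops.png

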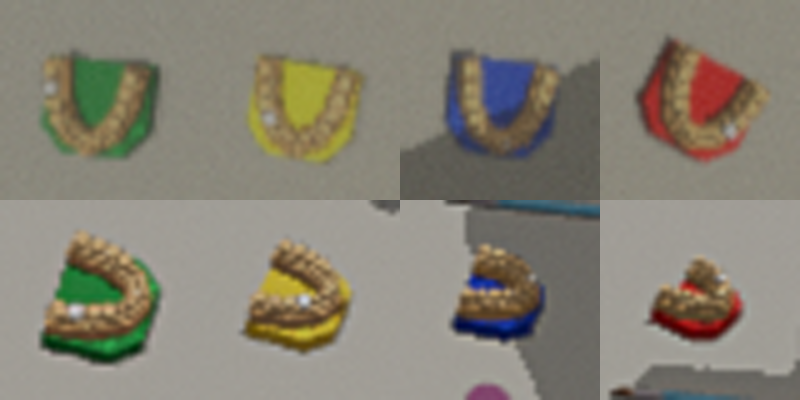

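Call:
step_arm(rows=[[0.0315,0.0345,-0.018,0,0,-5.4],[0.0315,0.0345,-0.018,0,0,-5.4],[0.0315,0.0345,-0.018,0,0,-5.4],[0.0315,0.0345,-0.018,0,0,-5.4],[0.0315,0.0345,-0.018,0,0,-5.4],[0.0315,0.0345,-0.018,0,0,-5.4],[0.0315,0.0345,-0.018,0,0,-5.4],[0.0315,0.0345,-0.018,0,0,-5.4],[0,0,0,0,0,0]], jaw=0.087)

```text
time: 2.33
position: [0.4271, -0.3215, 0.2595]
tool_rot: [0.973, -0.231, -0.001, -0.001]
ft_force: [0.1, -0.1, 0.4]
grip_width: 0.0868
grip_force: 0.0
```

```bash
cat >> h.py <<'E'
from scipy.spatial.transform import Rotation as R
def st():
    o=get_obs();y=R.from_quat(o['tool_rot']).as_matrix()
    print('t',o['time'],'p',o['position'].round(4),'closing yaw',round(np.degrees(np.arctan2(y[1,1],y[0,1]))%180,2),'zaxis',y[:,2].round(4),'F',np.round(o['ft_force'],1),'w',round(o['grip_width'],4))
    return o
E
python3 -c "
from h import *
st();c=camera('side');cv2.imwrite('pics/s1.png',cv2.resize(c['pixels'][80:230,200:400],(800,600)))"
```

```text
t 2.325 p [ 0.4271 -0.3215  0.2595] closing yaw 63.23 zaxis [-0.0022  0.003  -1.    ] F [ 0.1 -0.1  0.4] w 0.0868
```

View pics/s1.png

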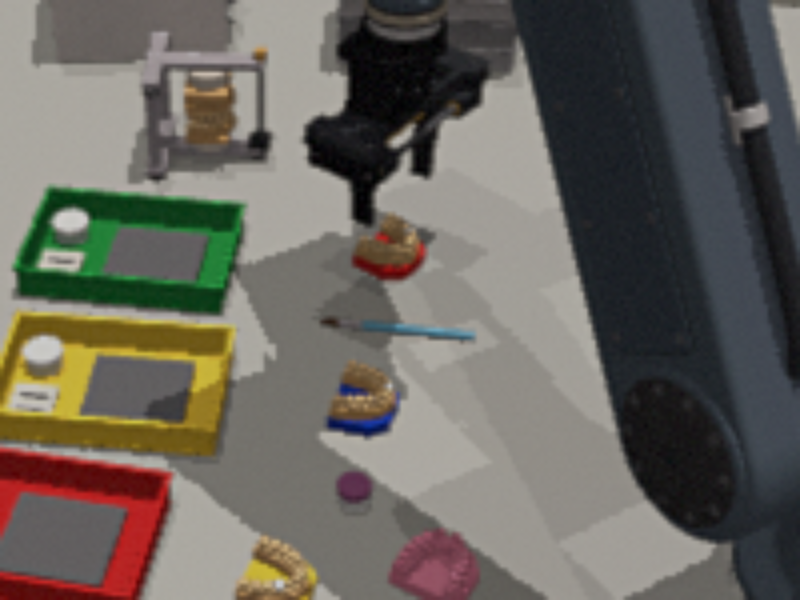

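Call:
step_arm(rows=[[0,0,-0.03,0,0,0],[0,0,-0.03,0,0,0],[0,0,-0.0145,0,0,0],[0,0,0,0,0,0],[0,0,0,0,0,0]])

```text
time: 3.0
position: [0.4259, -0.325, 0.1871]
tool_rot: [0.972, -0.234, 0.001, 0.001]
ft_force: [-0.3, -0.4, 0.5]
grip_width: 0.0869
grip_force: 0.0
```

Call:
step_arm(rows=[[0,0,-0.001,0,0,0],[0,0,0,0,0,0],[0,0,0,0,0,0],[0,0,0,0,0,0],[0,0,0,0,0,0],[0,0,0,0,0,0]], jaw=0.04, squeeze=20)

```text
time: 3.75
position: [0.4259, -0.3243, 0.1855]
tool_rot: [0.972, -0.234, 0.0, 0.0]
ft_force: [-0.6, 0.9, 3.8]
grip_width: 0.0598
grip_force: 20.0
```

Call:
step_arm(rows=[[0,0,0.03,0,0,0],[0,0,0.05,0,0,0],[0.024,0.0465,0,0,0,3],[0.024,0.0465,0,0,0,3],[0.024,0.0465,0,0,0,3],[0.024,0.0465,0,0,0,3],[0.024,0.0465,0,0,0,3],[0.024,0.0465,0,0,0,3],[0.024,0.0465,0,0,0,3],[0.024,0.0465,0,0,0,3],[0.024,0.0465,0,0,0,3],[0,0,0,0,0,0]])

```text
time: 5.25
position: [0.6427, 0.0978, 0.2647]
tool_rot: [1.0, 0.002, 0.001, -0.0]
ft_force: [-0.6, -0.1, -2.0]
grip_width: 0.0595
grip_force: 20.0
```

Call:
step_arm(rows=[[0,0,-0.02,0,0,0],[0,0,0,0,0,0],[0,0,0,0,0,0],[0,0,0,0,0,0]])

```text
time: 5.75
position: [0.6419, 0.0933, 0.2455]
tool_rot: [1.0, -0.001, 0.0, 0.0]
ft_force: [-0.3, -0.0, -1.5]
grip_width: 0.0597
grip_force: 20.0
```

```bash
python3 -c "
from h import *
st();c=camera('side');cv2.imwrite('pics/s2.png',cv2.resize(c['pixels'][110:260,140:340],(800,600)))
for l in ['arch_red','pan_red']:
  for i in cut_out(l,'side'):
    p,_=world(c,i['region']);print(l,i['confidence'],i['extent'],np.percentile(p,[2,50,98],axis=0).round(4).tolist())"
```

```text
t 5.75 p [0.6419 0.0933 0.2455] closing yaw 89.87 zaxis [ 4.e-04 -0.e+00 -1.e+00] F [-0.3 -0.  -1.5] w 0.0597
arch_red 0.56 [215.7, 203.6, 13.8, 9.1] [[0.6041, 0.0326, 0.0075], [0.6166, 0.1051, 0.0749], [0.6297, 0.1558, 0.1428]]
pan_red 0.55 [204.9, 213.1, 76.0, 43.8] [[0.558, 0.0317, 0.0006], [0.6359, 0.1115, 0.0116], [0.7569, 0.1622, 0.0379]]
```

View pics/s2.png

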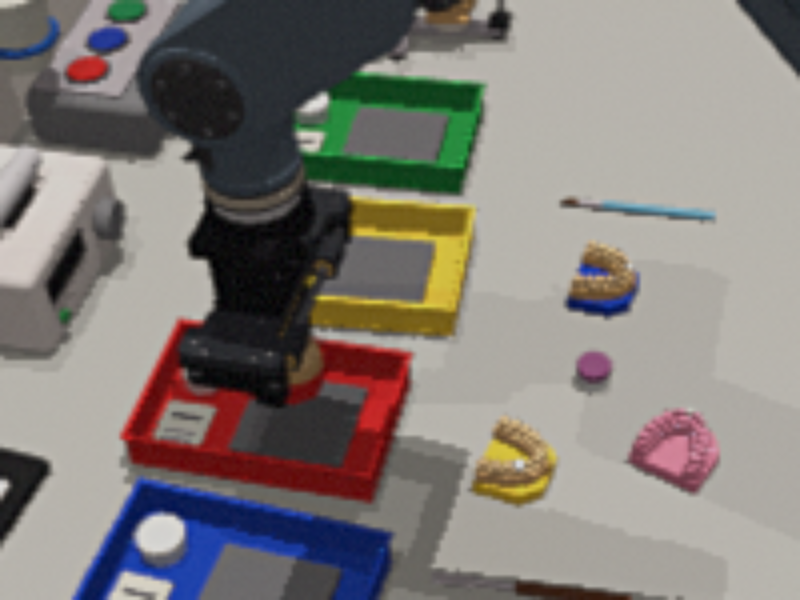

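Call:
step_arm(rows=[[0,0.0005,-0.02,0,0,0],[0,0,-0.015,0,0,0],[0,0,-0.008,0,0,0],[0,0,-0.003,0,0,0],[0,0,-0.0015,0,0,0],[0,0,0,0,0,0],[0,0,0,0,0,0]])

```text
time: 6.78
position: [0.642, 0.0947, 0.1982]
tool_rot: [1.0, -0.0, 0.0, 0.0]
ft_force: [0.2, 0.4, -0.8]
grip_width: 0.0598
grip_force: 20.0
```

Call:
step_arm(rows=[[0,0,-0.001,0,0,0],[0,0,-0.001,0,0,0],[0,0,0,0,0,0]])

```text
time: 7.15
position: [0.6419, 0.0947, 0.1965]
tool_rot: [1.0, -0.0, 0.0, 0.0]
ft_force: [-0.6, -0.0, 4.6]
grip_width: 0.0598
grip_force: 20.0
```

Contact (+5 N). Release with limited opening, rise, go on toward yellow (0.459, 0.109).

Call:
step_arm(rows=[[0,0,0,0,0,0],[0,0,0,0,0,0],[0,0,0,0,0,0],[0,0,0.02,0,0,0],[0,0,0.05,0,0,0]], jaw=0.07)

```text
time: 7.78
position: [0.6409, 0.0946, 0.2649]
tool_rot: [1.0, -0.001, -0.003, -0.0]
ft_force: [0.2, 0.4, 0.7]
grip_width: 0.0697
grip_force: 0.0
```

Call:
step_arm(rows=[[-0.0365,0.0028,0,0,0,-1.6],[-0.0365,0.0028,0,0,0,-1.7],[-0.0365,0.0028,0,0,0,-1.7],[-0.0365,0.0028,0,0,0,-1.7],[-0.0368,0.0026,0,0,0,-1.7],[0,0,0,0,0,0],[0,0,0,0,0,0]], jaw=0.087)

```text
time: 8.65
position: [0.4605, 0.1085, 0.2668]
tool_rot: [0.997, -0.074, 0.002, -0.0]
ft_force: [1.0, 0.4, -0.0]
grip_width: 0.087
grip_force: 0.0
```

```bash
cat >> h.py <<'E'
def pose(l,cams=('top','side'),zmin=.005):
    for n in cams:
        c=camera(n)
        for i in cut_out(l,n)[:3]:
            p,b=world(c,i['region']);p=p[p[:,2]>zmin]
            if len(p)<8: continue
            r=cv2.minAreaRect(p[:,:2].astype('f4'))
            print(n,l,round(i['confidence'],2),np.round(i['extent']),np.array(r[0]).round(4),np.array(r[1]).round(4),round(r[2],1))
E
python3 -c "
from h import *
st();pose('arch_red');pose('pan_red')
c=camera('side');cv2.imwrite('pics/s3.png',cv2.resize(c['pixels'][150:300,140:340],(800,600)))"
```

```text
t 8.65 p [0.4605 0.1085 0.2668] closing yaw 81.56 zaxis [ 0.0043 -0.     -1.    ] F [ 1.   0.4 -0. ] w 0.087
top arch_red 0.92 [223. 152.  18.  22.] [0.6374 0.098 ] [0.0654 0.0565] 80.4
side arch_red 0.62 [213. 210.  19.  16.] [0.6363 0.0992] [0.0526 0.0549] 2.0
top pan_red 0.88 [222. 148.  53.  75.] [0.6622 0.0946] [0.1352 0.2146] 89.7
side pan_red 0.94 [206. 214.  72.  44.] [0.6575 0.0946] [0.1397 0.2043] 89.8
side pan_red 0.44 [215. 211.  18.  18.] [0.6367 0.1005] [0.0535 0.0536] 89.0
```

View pics/s3.png

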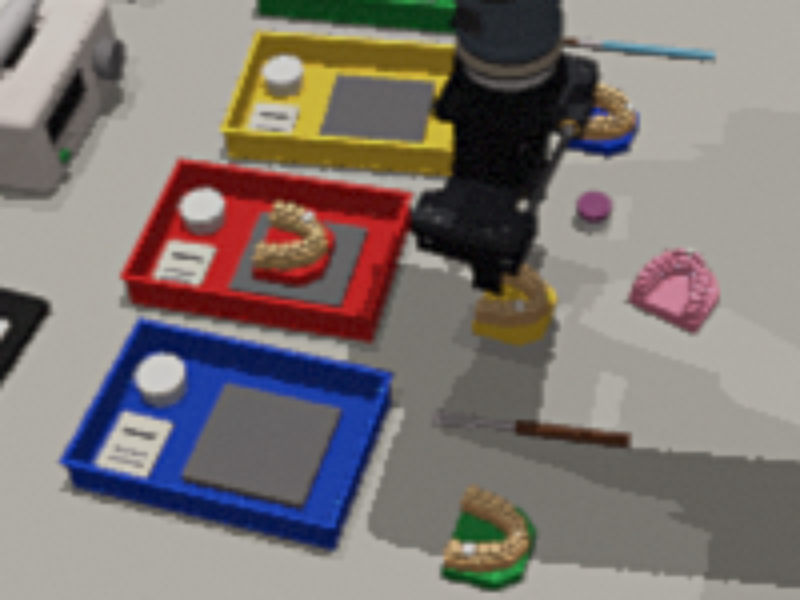

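```bash
cat >> h.py <<'E'
def padcheck(col,pan,yaw,cams=('top','side')):
    """offset of arch from the pad centre in pan frame: pad = grey at z~11mm; arch = z>17mm, inside the pad area"""
    cy,sy=np.cos(np.radians(yaw)),np.sin(np.radians(yaw));M=np.array([[cy,-sy],[sy,cy]])
    for n in cams:
        c=camera(n);P,b=world(c,np.ones((384,512),bool));q=(P[:,:2]-pan)@M
        k=(abs(q[:,0]+22)<55)&(abs(q[:,1])<55) if 0 else (abs(q[:,0]+.022)<.055)&(abs(q[:,1])<.05)
        q,z,b=q[k],P[k,2],b[k].astype(int)
        pad=(abs(z-.0125)<.005)&(np.ptp(b,axis=1)<30)
        a=(z>.0185)&(z<.055)
        def ext(m):return np.r_[np.percentile(q[m],[1,99],axis=0).ravel()]*1000
        pr=cv2.minAreaRect(q[a].astype('f4'))
        print(n,'pad ext',ext(pad).round(1),pad.sum(),'arch ext',ext(a).round(1),a.sum(),'rect',np.round(np.array(pr[0])*1000,1),np.round(np.array(pr[1])*1000,1),round(pr[2],1))
E
python3 -c "
from h import *
padcheck('red',[.6581,.0949],-.2)"
```

```text
top pad ext [-67.  -39.8  21.8  40.1] 426 arch ext [-48.  -30.3   4.9  27. ] 371 rect [-21.5  -0.7] [59.4 54.9] 87.3
side pad ext [-67.3 -39.5  21.8  42.5] 251 arch ext [-47.6 -22.9   5.1  31.2] 280 rect [-21.2   0.2] [54.1 63. ] 0.2
```

Call:
step_arm(rows=[[0,0,-0.03,0,0,0],[0,0,-0.03,0,0,0],[0,0,-0.02,0,0,0],[0,0,0,0,0,0],[0,0,0,0,0,0]])

```text
time: 9.82
position: [0.4592, 0.1085, 0.1861]
tool_rot: [0.997, -0.074, 0.0, -0.0]
ft_force: [1.1, -0.0, 0.5]
grip_width: 0.0868
grip_force: 0.0
```

Call:
step_arm(rows=[[0,0,-0.0005,0,0,0],[0,0,0,0,0,0],[0,0,0,0,0,0],[0,0,0,0,0,0],[0,0,0,0,0,0],[0,0,0,0,0,0]], jaw=0.04)

```text
time: 10.58
position: [0.4591, 0.1085, 0.1856]
tool_rot: [0.997, -0.074, 0.0, -0.0]
ft_force: [-0.9, -0.3, 5.1]
grip_width: 0.0599
grip_force: 20.0
```

Call:
step_arm(rows=[[0,0,0.03,0,0,0],[0,0,0.05,0,0,0],[0.033,-0.039,0,0,0,2.6],[0.033,-0.039,0,0,0,2.6],[0.033,-0.039,0,0,0,2.6],[0.033,-0.039,0,0,0,2.6],[0.033,-0.0387,0,0,0,2.7],[0,0,-0.02,0,0,0],[0,0,0,0,0,0],[0,0,0,0,0,0],[0,0,0,0,0,0]])

```text
time: 11.95
position: [0.6239, -0.0856, 0.2458]
tool_rot: [0.999, 0.041, 0.0, 0.0]
ft_force: [0.7, 1.1, -1.6]
grip_width: 0.0597
grip_force: 20.0
```

```bash
python3 -c "
from h import *
st()"
```

```text
t 11.95 p [ 0.6239 -0.0856  0.2458] closing yaw 94.7 zaxis [ 5.e-04 -1.e-04 -1.e+00] F [ 0.7  1.1 -1.6] w 0.0597
```

Call:
step_arm(rows=[[0,0,-0.02,0,0,0],[0,0,-0.015,0,0,0],[0,0,-0.008,0,0,0],[0,0,-0.003,0,0,0],[0,0,-0.001,0,0,0],[0,0,-0.001,0,0,0],[0,0,-0.001,0,0,0],[0,0,-0.0005,0,0,0],[0,0,0,0,0,0]])

```text
time: 13.08
position: [0.6242, -0.0863, 0.1966]
tool_rot: [0.999, 0.041, 0.0, 0.0]
ft_force: [-0.8, -0.3, 6.0]
grip_width: 0.0594
grip_force: 20.0
```

Call:
step_arm(rows=[[0,0,0,0,0,0],[0,0,0,0,0,0],[0,0,0,0,0,0],[0,0,0.02,0,0,0],[0,0,0.05,0,0,0]], jaw=0.07)

```text
time: 13.7
position: [0.6232, -0.086, 0.265]
tool_rot: [0.999, 0.04, -0.003, -0.001]
ft_force: [-0.2, 0.6, 0.9]
grip_width: 0.0702
grip_force: 0.0
```

Call:
step_arm(rows=[[-0.0405,-0.004,0,0,0,-2],[-0.0405,-0.004,0,0,0,-2],[-0.0405,-0.004,0,0,0,-2],[-0.0405,-0.004,0,0,0,-2],[-0.0403,-0.0037,0,0,0,-2.1],[0,0,-0.03,0,0,0],[0,0,0,0,0,0],[0,0,0,0,0,0]], jaw=0.087)

```text
time: 14.7
position: [0.4225, -0.1062, 0.2366]
tool_rot: [0.999, -0.047, 0.001, 0.0]
ft_force: [-0.3, 0.3, -0.8]
grip_width: 0.087
grip_force: 0.0
```

```bash
python3 -c "
from h import *
st();padcheck('yellow',[.6398,-.0846],4.6)
c=camera('side');cv2.imwrite('pics/s4.png',cv2.resize(c['pixels'][110:260,140:340],(800,600)))"
```

```text
t 14.7 p [ 0.4225 -0.1062  0.2366] closing yaw 84.56 zaxis [ 0.0018 -0.001  -1.    ] F [-0.3  0.3 -0.8] w 0.087
top pad ext [-66.6 -39.7  22.   40.6] 407 arch ext [-49.5 -29.6   3.4  29.1] 376 rect [-22.8  -0.1] [59.  53.8] 87.6
side pad ext [-66.  -39.7  22.3  37.9] 153 arch ext [-48.7 -22.9   3.7  31.9] 219 rect [-22.2   3.5] [58.1 54.4] 87.0
```

View pics/s4.png

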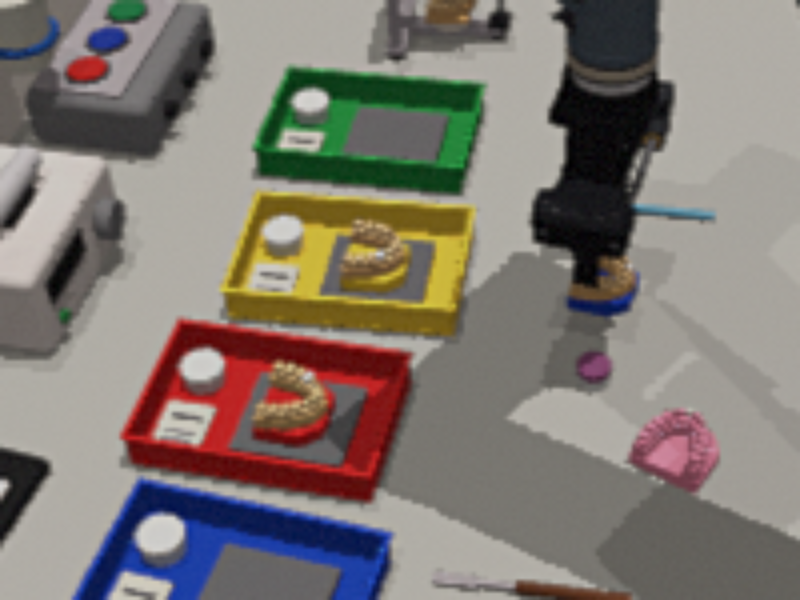

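Call:
step_arm(rows=[[0,0,-0.03,0,0,0],[0,0,-0.0205,0,0,0],[0,0,0,0,0,0],[0,0,0,0,0,0]])

```text
time: 15.35
position: [0.422, -0.1059, 0.1859]
tool_rot: [0.999, -0.047, 0.0, 0.0]
ft_force: [0.4, -0.0, 0.5]
grip_width: 0.087
grip_force: 0.0
```

Call:
step_arm(rows=[[0,0,0,0,0,0],[0,0,0,0,0,0],[0,0,0,0,0,0],[0,0,0,0,0,0],[0,0,0,0,0,0],[0,0,0,0,0,0]], jaw=0.04)

```text
time: 16.1
position: [0.4218, -0.106, 0.1855]
tool_rot: [0.999, -0.048, 0.0, 0.0]
ft_force: [0.2, -1.2, 5.4]
grip_width: 0.0598
grip_force: 20.0
```

Call:
step_arm(rows=[[0,0,0.03,0,0,0],[0,0,0.05,0,0,0],[0.0244,0.047,0,0,0,0.2],[0.0244,0.047,0,0,0,0.2],[0.0244,0.047,0,0,0,0.2],[0.0244,0.047,0,0,0,0.3],[0.0244,0.047,0,0,0,0.3],[0.0244,0.047,0,0,0,0.3],[0.0244,0.047,0,0,0,0.3],[0.024,0.0467,0,0,0,0.2],[0,0,0,0,0,0]])

```text
time: 17.48
position: [0.6172, 0.2732, 0.2645]
tool_rot: [1.0, -0.028, 0.001, -0.001]
ft_force: [-0.6, -0.5, -0.8]
grip_width: 0.0598
grip_force: 20.0
```

Call:
step_arm(rows=[[0,0,-0.02,0,0,0],[0,0,0,0,0,0],[0,0,0,0,0,0],[0,0,0,0,0,0]])

```text
time: 17.98
position: [0.6167, 0.269, 0.2455]
tool_rot: [1.0, -0.031, 0.0, -0.0]
ft_force: [0.1, -0.7, -1.7]
grip_width: 0.0603
grip_force: 20.0
```

```bash
python3 -c "
from h import *
st()"
```

```text
t 17.975 p [0.6167 0.269  0.2455] closing yaw 86.48 zaxis [ 3.e-04  1.e-04 -1.e+00] F [ 0.1 -0.7 -1.7] w 0.0603
```

Call:
step_arm(rows=[[0,0,-0.02,0,0,0],[0,0,-0.015,0,0,0],[0,0,-0.008,0,0,0],[0,0,-0.003,0,0,0],[0,0,-0.001,0,0,0],[0,0,-0.001,0,0,0],[0,0,-0.001,0,0,0],[0,0,-0.0005,0,0,0],[0,0,0,0,0,0]])

```text
time: 19.1
position: [0.6167, 0.2699, 0.1966]
tool_rot: [1.0, -0.03, 0.0, -0.0]
ft_force: [-0.2, -0.8, 4.2]
grip_width: 0.0599
grip_force: 20.0
```

Call:
step_arm(rows=[[0,0,0,0,0,0],[0,0,0,0,0,0],[0,0,0,0,0,0],[0,0,0.02,0,0,0],[0,0,0.05,0,0,0]], jaw=0.07)

```text
time: 19.73
position: [0.6157, 0.2695, 0.2647]
tool_rot: [1.0, -0.03, -0.003, 0.001]
ft_force: [0.4, -0.4, 1.3]
grip_width: 0.07
grip_force: 0.0
```

Call:
step_arm(rows=[[-0.0451,0.0115,0,0,0,0],[-0.0451,0.0115,0,0,0,0],[-0.0451,0.0115,0,0,0,0],[-0.0452,0.0114,0,0,0,0],[0,0,-0.03,0,0,0],[0,0,0,0,0,0],[0,0,0,0,0,0]], jaw=0.087)

```text
time: 20.6
position: [0.4371, 0.3159, 0.2369]
tool_rot: [1.0, -0.03, 0.001, -0.001]
ft_force: [0.4, 0.4, 0.3]
grip_width: 0.0871
grip_force: 0.0
```

```bash
python3 -c "
from h import *
st();padcheck('blue',[.6325,.2691],-3.5)
c=camera('side');cv2.imwrite('pics/s5.png',cv2.resize(c['pixels'][210:360,140:340],(800,600)))"
```

```text
t 20.6 p [0.4371 0.3159 0.2369] closing yaw 86.52 zaxis [ 0.0022  0.001  -1.    ] F [0.4 0.4 0.3] w 0.0871
top pad ext [-67.9 -42.7  22.5  40.6] 499 arch ext [-48.7 -30.1   3.7  27.6] 385 rect [-22.6  -0.6] [60.3 53.7] 89.1
side pad ext [-67.9 -40.5  23.2  42.7] 390 arch ext [-48.8 -26.7   5.1  30.9] 367 rect [-21.4   0.3] [62.5 56. ] 89.1
```

View pics/s5.png

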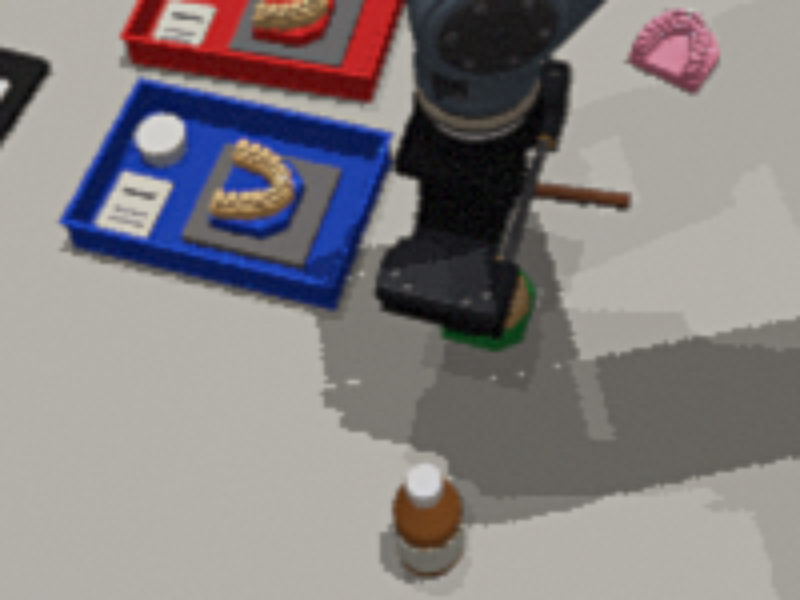

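Call:
step_arm(rows=[[0,0,-0.03,0,0,0],[0,0,-0.0205,0,0,0],[0,0,0,0,0,0],[0,0,0,0,0,0]])

```text
time: 21.25
position: [0.4366, 0.3157, 0.186]
tool_rot: [1.0, -0.03, 0.001, -0.0]
ft_force: [0.4, 1.0, -0.3]
grip_width: 0.0867
grip_force: 0.0
```

Call:
step_arm(rows=[[0,0,0,0,0,0],[0,0,0,0,0,0],[0,0,0,0,0,0],[0,0,0,0,0,0],[0,0,0,0,0,0],[0,0,0,0,0,0],[0,0,0.03,0,0,0],[0,0,0.05,0,0,0]], jaw=0.04)

```text
time: 22.25
position: [0.4353, 0.3152, 0.2641]
tool_rot: [1.0, -0.03, -0.003, 0.001]
ft_force: [0.7, 0.3, -1.6]
grip_width: 0.0598
grip_force: 20.0
```

Call:
step_arm(rows=[[0.0183,-0.0491,0,0,0,0.5],[0.0183,-0.0491,0,0,0,0.5],[0.0183,-0.0491,0,0,0,0.5],[0.0183,-0.0491,0,0,0,0.5],[0.0183,-0.0491,0,0,0,0.5],[0.0183,-0.0491,0,0,0,0.5],[0.0183,-0.0491,0,0,0,0.5],[0.0182,-0.0491,0,0,0,0.5],[0.0182,-0.0491,0,0,0,0.5],[0.0182,-0.0492,0,0,0,0.5],[0.0182,-0.0492,0,0,0,0.5],[0.0182,-0.0492,0,0,0,0.5]])

```text
time: 23.75
position: [0.6551, -0.2753, 0.2641]
tool_rot: [1.0, 0.022, -0.001, -0.001]
ft_force: [0.7, 0.0, -0.5]
grip_width: 0.0598
grip_force: 20.0
```

Call:
step_arm(rows=[[0,0,0,0,0,0],[0,0,-0.02,0,0,0],[0,0,0,0,0,0],[0,0,0,0,0,0],[0,0,0,0,0,0]])

```text
time: 24.38
position: [0.6554, -0.273, 0.2456]
tool_rot: [1.0, 0.023, 0.0, 0.0]
ft_force: [0.0, 0.3, -0.7]
grip_width: 0.0596
grip_force: 20.0
```

```bash
python3 -c "
from h import *
st()"
```

```text
t 24.375 p [ 0.6554 -0.273   0.2456] closing yaw 92.61 zaxis [ 5.e-04 -3.e-04 -1.e+00] F [ 0.   0.3 -0.7] w 0.0596
```

Call:
step_arm(rows=[[0,0,-0.02,0,0,0],[0,0,-0.015,0,0,0],[0,0,-0.008,0,0,0],[0,0,-0.003,0,0,0],[0,0,-0.001,0,0,0],[0,0,-0.001,0,0,0],[0,0,-0.001,0,0,0],[0,0,-0.0005,0,0,0],[0,0,0,0,0,0]])

```text
time: 25.5
position: [0.6553, -0.2739, 0.1966]
tool_rot: [1.0, 0.022, 0.0, 0.0]
ft_force: [-1.0, 0.2, 4.1]
grip_width: 0.0602
grip_force: 20.0
```

Call:
step_arm(rows=[[0,0,0,0,0,0],[0,0,0,0,0,0],[0,0,0,0,0,0],[0,0,0.02,0,0,0],[0,0,0.05,0,0,0]], jaw=0.07)

```text
time: 26.12
position: [0.6543, -0.2734, 0.2645]
tool_rot: [1.0, 0.022, -0.002, -0.002]
ft_force: [0.6, -0.0, -0.1]
grip_width: 0.07
grip_force: 0.0
```

Call:
step_arm(rows=[[-0.05,0,0.02,0,0,0],[-0.05,0,0.02,0,0,0],[-0.05,0,0.02,0,0,0],[-0.05,0,0.02,0,0,0],[-0.05,0,0,0,0,0],[0,0,0,0,0,0],[0,0,0,0,0,0]])

```text
time: 27.0
position: [0.4058, -0.2745, 0.347]
tool_rot: [1.0, 0.022, 0.001, 0.001]
ft_force: [0.6, -0.0, -0.2]
grip_width: 0.0698
grip_force: 0.0
```

```bash
python3 -c "
from h import *
st()
for a in (('red',[.6581,.0949],-.2),('yellow',[.6398,-.0846],4.6),('blue',[.6325,.2691],-3.5),('green',[.6711,-.2728],2.5)): print(a[0]);padcheck(*a)
for x in COL: pose('pan_'+x)
pose('bottle');pose('articulator')
c=camera('side');cv2.imwrite('pics/s6.png',cv2.resize(c['pixels'][80:280,140:340],(600,600)))"
```

```text
t 27.0 p [ 0.4058 -0.2745  0.347 ] closing yaw 92.51 zaxis [ 0.0028 -0.0026 -1.    ] F [ 0.6 -0.  -0.2] w 0.0698
red
top pad ext [-66.9 -39.8  21.9  39.9] 421 arch ext [-47.8 -30.4   5.1  27. ] 369 rect [-21.5  -0.4] [60.  53.7] 89.1
side pad ext [-67.3 -38.8  21.8  42.2] 250 arch ext [-47.7 -23.9   4.9  31.1] 284 rect [-21.8   1.4] [54.4 60.9] 0.2
yellow
top pad ext [-66.6 -39.6  21.9  40.6] 408 arch ext [-49.2 -29.7   3.7  29.2] 376 rect [-22.6   0.5] [60.2 53.9] 88.2
side pad ext [-66.4 -40.   22.5  38.4] 155 arch ext [-48.8 -23.6   3.2  33.3] 218 rect [-22.6   4.3] [62.1 54.3] 88.3
blue
top pad ext [-67.8 -42.6  22.7  40.6] 496 arch ext [-48.9 -30.2   3.5  27.1] 386 rect [-22.8  -1.1] [60.2 53.6] 88.8
side pad ext [-67.8 -40.2  24.   42.7] 400 arch ext [-48.1 -26.3   5.2  30.9] 369 rect [-21.6   1.8] [55.  60.4] 0.4
green
top pad ext [-68.1 -41.6  23.2  41.6] 477 arch ext [-49.3 -27.    3.4  29.7] 383 rect [-22.8  -0. ] [61.  53.5] 89.4
side pad ext [-67.6 -38.9  23.3  34.7] 118 arch ext [-48.6 -23.5   2.8  31.5] 176 rect [-23.1   5. ] [58.2 53.5] 88.8
top pan_red 0.93 [224. 147.
[... 449 characters left out ...]
an_blue 0.85 [160. 155.  54.  74.] [0.6321 0.2687] [0.136  0.2054] 86.4
side pan_blue 0.9 [198. 260.  84.  62.] [0.6326 0.2694] [0.1366 0.2052] 86.2
side pan_blue 0.66 [206. 213.  76.  44.] [0.6575 0.0947] [0.1386 0.2048] 88.9
top pan_green 0.87 [349. 143.  52.  72.] [ 0.6715 -0.2731] [0.207  0.1366] 2.3
side pan_green 0.78 [232. 145.  58.  32.] [ 0.6719 -0.2727] [0.2064 0.1413] 2.5
top bottle 0.51 [ 79. 220.  26.  18.] [0.4327 0.4767] [0.0349 0.0418] 74.8
side bottle 0.63 [246. 336.  21.  28.] [0.4341 0.4876] [0.0406 0.0347] 14.8
top articulator 0.68 [418. 155.  56.  50.] [ 0.6356 -0.4661] [0.1281 0.1011] 6.6
side articulator 0.97 [249. 105.  30.  34.] [ 0.6819 -0.5407] [0.1336 0.2383] 27.2
```

View pics/s6.png

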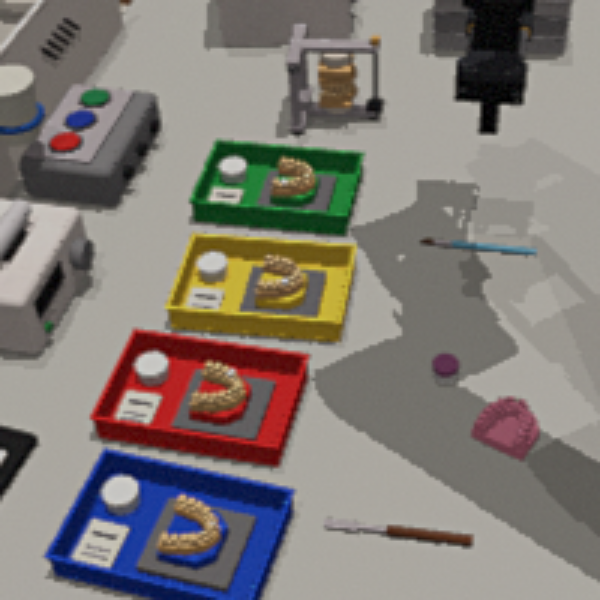

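All four arches sit centred within about 1 mm and square to about 2°, and the pans have not moved.

```bash
python3 -c "
from rig import *
print(hand_in())"
```

```text
the job is handed in; nothing more can be done
None
```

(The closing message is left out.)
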